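# Unclip the battery pack from the charger

## Task

The paint mixer's battery pack is locked in its charger by a sprung release button on top of the pack: hold the button down and, keeping it down until the pack is past its latch, draw the pack straight out of the charger's open end until it is right clear. Then set the pack gently, right way up, flat on the floor of the empty tray and let go. Leave the spare pack in the other tray, the small paint tin and the scraper where they are.

Things in the scene. Friction and masses are not known exactly. Their poses are not given: they have to be found in the camera images.
- pack: Black battery pack, loose, 0.5 kg: 120 mm long (x), foot 64 mm wide (y) and 8 mm thick, body above it 50 mm wide, up to 48 mm. Origin: centre of underside; z up; +x points into the charger, it leaves along -x. Grip it from above across the 50 mm body, mid-length, 10 to 46 mm up. A steel latch tongue juts 7 mm from each side at x = 35 to 47 mm, 26 to 33 mm up: do not grip there.
- release_pad (a point): Centre of the flat top of the pack's grey button, where to press; moves with it. Pack frame: x = 8 mm, y = 0, 62 mm up when unpressed. Button: x = -18 to 28 mm, 42 mm wide, 14 mm proud of the body. A ridge 10 mm higher (top 72 mm up) crosses its outer end, x = -18 to -10 mm: a closed fingertip pressing the flat (38 mm long) can push on the ridge along -x to drag the pack out.
- release (a joint): How far the release button is pressed straight down, in m: 0 up, 0.009 fully down. It springs back; 2.5 N starts it, 7 N holds it fully down. The latch lets go when it is pressed more than 0.006, and it must stay so for the first 25 mm of the pull; fully down is fine.
- charger: Fixed grey charger. Origin: on the work surface under the seated pack's centre; z up; x points inwards. Side walls (80 mm apart outside, 40 mm high) from x = -20 to 62 mm, with lips over the pack's foot; a block 72 mm high, 110 mm wide behind, x = 62 to 130 mm. The pack stands on the work surface and slides out along it; it is clear, free to lift, once drawn out more than 85 mm.
- tray_empty: The empty one of two equal shallow grey open trays, fixed to the work surface: 158 mm long (x), 128 mm wide (y) outside, 18 mm high, walls and floor 4 mm thick. Origin: centre of its underside. The pack fits only with its length along the tray's x, either way round.
- tray_spare: The other tray, of the same size and axes, which already holds the spare pack. The trays' places may be swapped.
- spare: A spare pack of the same shape and size, loose, in the other tray (origin: centre of its underside). Leave it alone.
- tin: A small upright rectangular paint tin, 75 x 55 x 100 mm with a white cap 12 mm high on top, loose (origin: centre of its underside). Leave it alone.
- scraper: A scraper, about 200 mm long, lying flat beyond the trays, loose. Its origin is in its middle, on the underside; it lies along its x. Leave it alone.
Things that resemble listed ones, but are neither listed nor needed, are in the scene too. Leave any yellow look-alike of the pack alone.

How it is judged:
By the outcome, as a careful person would: the job done as asked, in the order asked, and still so for the second after the job is handed in, with the robot touching nothing.
It also fails if it takes over 56 s, if anything falls off the work surface, if the arm or the gripper's body presses on something with over 40 N, if the wrist force passes 120 N, or if a joint passes its speed limit or range.

## Robot

A 6-joint arm with a two-finger parallel gripper is mounted at the origin on the work surface. World frame = base frame: x ahead of the robot, y to its left, z up, the work surface at z = 0. Lengths are in m, angles in rad, forces in N, time in s.
With the tool pointing down it reaches from about 0.3 to 0.875 m from the base axis. Payload 6.4 kg.
Tool frame: the origin (TCP) lies midway between the tips of the shut fingers; the grasp point (between the pads) lies 19 mm behind it (env.pinch_z is the distance from the TCP to the grasp point, in m); z points along the fingers, y is the line along which they close (so a half turn about z gives the same grasp; the last joint's range is limited). The gripper opens to 88 mm and grips with 3 to 60 N. Pads are 18 mm wide; open, the fingers measure 123 mm over their backs; the gripper's body (75 mm by 187 mm) begins 45 mm behind the grasp point.
Start: joints at [-1.46, 0.181, 1.607, -0, 1.354, -0.206], TCP at [0.179, -0.546, 0.239] pointing down, gripper open.
Joint ranges: [-2.99, 2.99], [-0.89, 2.07], [0.3, 2.58], [-1.14, 4.28], [0, 2.63], [-3.12, 3.12]. Speed limits (rad/s): [2.57, 2.57, 3.01, 3.14, 3.14, 3.14].

## Interface

Orientations are given as [roll, pitch, yaw] about the fixed x, y, z axes, in that order (R = Rz(yaw) Ry(pitch) Rx(roll)).
In Python, from rig import env, eyes gives the robot as it stands.
- The arm moves only by the shell command python3 -m crank 'ROWS' [FORCE]. ROWS is JSON, a list of rows, each an object with "translation": the shift along the tool's x, y, z in mm, a list of three; "rot": the turn, a rotation vector about the tool's x, y, z in degrees, a list of three; "hand": the finger opening in mm, from 0 to 88.1. In form: [{"translation": [tx, ty, tz], "rot": [rx, ry, rz], "hand": hand}, ...]. A call has 1 to 12 rows; each row shifts and turns the commanded pose from where the row before left it, along the tool's axes as they then stand; what a row does not reach is not made up. A row lasts 1/12 s, in which the tool goes at most 41.7 mm and 7.16 degrees, less where a joint would pass 70% of its speed; a pose out of reach is approached as far as the arm can. A call with a gripper value outside its range is refused whole. The fingers move at their own pace and stop on an object; FORCE is the grip in N (left out, the last holds). Time passes only in rows, so rows that do not move let the fingers close. It gives the time, the measured TCP pose, the force, the opening and the grip force at its end, in the units of the state.
- env.state(): the state, without advancing time (a new reading comes with each control period).
- eyes.snapshot(name): name is "scene" or "top" or "wrist"; returns a dict with "image" (400x640x3 uint8, red, green, blue), "range_z" (400x640 float32, m along the optical axis (not along the pixel's ray), 0 where there is no reading), "camera_matrix" (3x3 intrinsics, pixels), "world_from_camera" (4x4, takes a point from camera to world coordinates); the wrist camera has in their place "T_tool_cam" (4x4, takes a point from camera to tool coordinates, whose origin is the TCP and whose axes are the flange's). Camera axes: x right, y down, z forward; pixel columns grow to the right and rows downward; lengths in m; the calibration is good to about 2 mm. A picture is of the moment at which its call begins: read the wrist's pose just before it.
- env.sign_off(): hands the job in; it is judged then, once.
The state is a dict: "time": time; "qpos": joint angles; "joint_vel": joint speeds; "joint_torque": joint torques, N m; "ee_pos": TCP position; "tcp_rot": TCP orientation; "contact_force": force on the tool from outside, world axes, zero at the start; "torque": the same for the moment, N m; "width": opening from 0.0 (shut) to 1.0 (fully open); "finger_force": force on a finger pad.
Only numpy, scipy, OpenCV 4.12 (cv2) and the standard library are available. Lean on these libraries where they do the work, as an engineer would, in place of code of your own. Each camera call takes 0.05 s, during which the arm holds its last target. There are 200 camera calls.

## Working session

There is one attempt and no reset: what is moved stays moved. The work goes in short steps, Python scripts to look and compute and a shell command to move; the robot and the scene stay as the last step left them, time stands still between calls to the robot, and variables do not carry over. Pictures are saved under pics/ and viewed, at most 10 in all, crops included, and the job is handed in when it is done.

```bash
ls; mkdir -p pics; python3 - <<'E'
from rig import env, eyes
import cv2,numpy as np
print(env.state(), env.pinch_z)
for n in ["scene","top"]:
    s=eyes.snapshot(n); cv2.imwrite(f"pics/{n}0.png",s["image"][:,:,::-1]); np.savez(f"{n}0.npz",**s); print(s["camera_matrix"],s["world_from_camera"])
E
```

```text
pics
{'time': 0.0, 'qpos': array([-1.46031359e+00,  1.81513309e-01,  1.60797286e+00,  4.42822742e-06,
        1.35381028e+00, -2.06316765e-01]), 'joint_vel': array([ 0.00205741,  0.00122698, -0.0010204 ,  0.00028726,  0.00112212,
        0.00166901]), 'joint_torque': array([ 1.95997469e-03, -4.33868873e+01, -3.41847754e+01,  7.03908876e-02,
        3.87132098e-02, -1.41359528e-04]), 'ee_pos': array([ 0.17907783, -0.5458523 ,  0.23784272]), 'tcp_rot': array([-3.13992588e+00, -3.53264188e-04,  3.16798255e-01]), 'contact_force': array([0.46243438, 0.3655029 , 0.45574104]), 'torque': array([0.02184953, 0.00329179, 0.04085708]), 'finger_force': 0.0, 'width': 1.0041284757688023} 0.0187
[[512.36047743   0.         312.44586062]
 [  0.         512.36047743 198.96479864]
 [  0.           0.           1.        ]] [[ 0.75687027  0.48991227 -0.43258913  1.23637561]
 [ 0.65353485 -0.56095135  0.50815921 -0.79577718]
 [ 0.00629197 -0.66732267 -0.74474214  1.2294918 ]
 [ 0.          0.          0.          1.        ]]
[[361.42826451   0.         313.38839652]
 [  0.         361.42826451 207.64439138]
 [  0.           0.           1.        ]] [[ 0.03037019 -0.99232756  0.11984853  0.42168449]
 [-0.99950798 -0.03109045 -0.00414403  0.02657662]
 [ 0.00783838 -0.11966371 -0.99278354  1.07040532]
 [ 0.          0.          0.          1.        ]]
```

View pics/scene0.png

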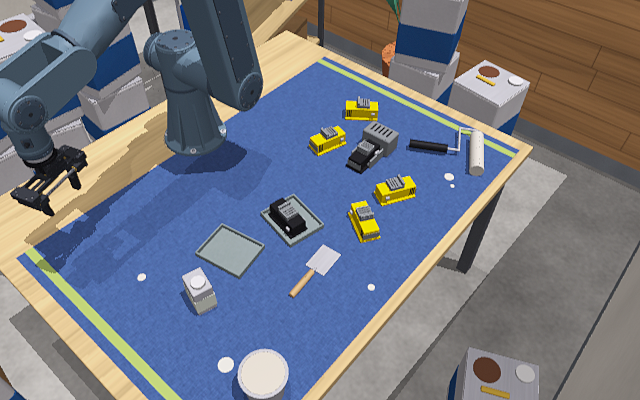

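View pics/top0.png

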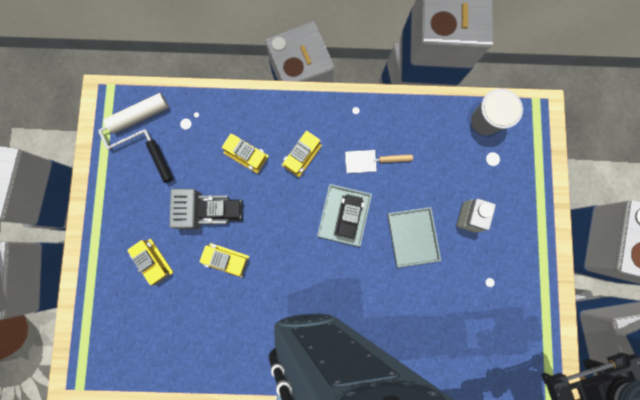

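Top view candidates for the pack:
- Black pack in the grey charger at (222,209). This is the one to take.
- Black spare in a tray at (349,213).
- Yellow look-alikes at (245,152), (302,153), (150,262) and (225,260).

The empty tray is at (414,238), the tin at (477,215) and the scraper at (380,160).

```bash
cat > h.py <<'E'
import numpy as np,cv2
def cloud(s,T=None):
    K=s["camera_matrix"];T=s["world_from_camera"] if T is None else T
    d=s["range_z"];v,u=np.mgrid[:400,:640]
    P=np.stack([(u-K[0,2])/K[0,0]*d,(v-K[1,2])/K[1,1]*d,d],-1)@T[:3,:3].T+T[:3,3]
    P[d==0]=np.nan
    return P
def rect(P,m,name):
    n,lab,st,_=cv2.connectedComponentsWithStats(m.astype(np.uint8))
    if n<2: print(name,'none');return
    i=1+np.argmax(st[1:,4]);q=P[lab==i]
    r=cv2.minAreaRect((q[:,:2]*1000).astype(np.float32)); print(name,"n",len(q),"c",np.round(r[0],1),"size",np.round(r[1],1),"ang",round(r[2],1),"z med",np.round(np.nanmedian(q[:,2])*1000,1))
    return r
E
python3 - <<'E'
from h import *
for n,rois in [("top",dict(ch=(160,170,260,245),pack=(196,190,250,228),tray=(380,195,450,280),sp=(312,175,378,255))),("scene",dict(ch=(340,115,405,180),pack=(340,130,392,180),tray=(185,215,272,285)))]:
    s=np.load(n+"0.npz");P=cloud(s);Z=P[...,2]
    im=s["image"].astype(int)
    def roi(k):
        x0,y0,x1,y1=rois[k];m=np.zeros((400,640),bool);m[y0:y1,x0:x1]=1;return m
    print(n,"table z",np.nanmedian(Z[roi("tray")&(im[...,2]>im[...,0]*1.8)]))
    grey=(im[...,2]<im[...,0]*1.4+15)
    rect(P,roi("ch")&(Z>.066)&(Z<.08),"block+ridge")
    rect(P,roi("pack")&(Z>.054)&(Z<.067)&grey,"button")
    rect(P,roi("pack")&(Z>.042)&(Z<.052)&grey,"bodytop")
    rect(P,roi("pack")&(Z>.033)&grey,"all")
    r=rect(P,roi("tray")&grey&(Z<.03),"tray")
    rect(P,roi("tray")&grey&(Z<.009),"trayfloor")
    if n=="top": rect(P,roi("sp")&grey&(Z<.03),"sptray")
    x0,y0,x1,y1=rois["ch"]
    cv2.imwrite(f"pics/{n}_ch.png",cv2.resize(s["image"][y0:y1,x0:x1,::-1],None,fx=4,fy=4,interpolation=cv2.INTER_CUBIC))
s=np.load("top0.npz");P=cloud(s)
print(np.round(P[209,165:250:3]*1000).astype(int).tolist())
E
```

```text
top table z 0.00020964729765093892
block+ridge n 936 c [530.4 388.3] size [107.5  67.5] ang 2.3 z med 71.9
button n 213 c [533.9 297.8] size [40.6 46.8] ang 2.3 z med 62.2
bodytop n 499 c [536.1 294.5] size [ 52.5 123.3] ang 1.9 z med 47.7
all n 968 c [533.3 294.1] size [102.7 124.7] ang 1.6 z med 48.1
tray n 2528 c [ 473.5 -277. ] size [164.3 136.8] ang 10.1 z med 4.0
trayfloor n 2030 c [ 474.1 -275.8] size [150.5 118.3] ang 10.2 z med 3.6
sptray n 1682 c [532.7 -70. ] size [134.2 166.3] ang 77.9 z med 4.6
scene table z 0.0015693887603849266
block+ridge n 433 c [535.1 387.4] size [111.7  74. ] ang 1.4 z med 73.3
button n 114 c [540.  300.9] size [48.3 59.3] ang 2.5 z med 62.7
bodytop n 266 c [551.2 299.3] size [104.3 139.5] ang 11.6 z med 48.3
all n 943 c [546.6 316.9] size [111.1 179. ] ang 11.8 z med 54.3
tray n 2150 c [ 475.4 -274.2] size [165.5 131.9] ang 9.7 z med 5.8
trayfloor n 1489 c [ 469.8 -269.7] size [149.4 117.6] ang 10.2 z med 4.6
[[533, 463, -1], [533, 454, 1], [526, 417, 72], [526, 409, 72], [527, 400, 73], [527, 393, 71], [527, 385, 70], [527, 375, 73], [527, 367, 73], [528, 358, 74], [530, 355, 58], [531, 350, 46], [531, 342, 46], [532, 333, 47], [530, 320, 64], [531, 313, 59], [531, 304, 61], [531, 295, 63], [531, 287, 63], [530, 276, 73], [533, 273, 50], [534, 265, 47], [534, 257, 47], [534, 248, 48], [534, 239, 49], [536, 233, 35], [540, 231, 3], [540, 222, 3], [540, 213, 3]]
```

View pics/top_ch.png

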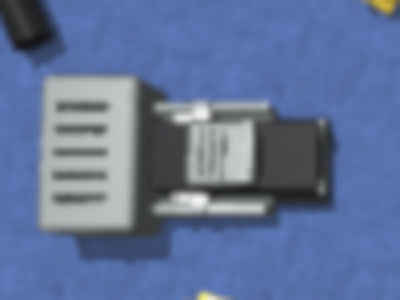

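The crop shows the black pack in the grey charger: button at about (220,152) in the crop, ridge on the outer (right) side, and steel tongues at the charger walls. This is the right one. The charger's x axis is at yaw 92.2° and the pack origin is near (534.2, 292.7) mm. The empty tray is centred near (474,-276) with its long axis at 10.1°.

```bash
python3 -m crank '[{"translation":[25,-28.8,0],"rot":[0,0,0],"hand":0},{"translation":[25,-28.8,0],"rot":[0,0,0],"hand":0},{"translation":[25,-28.8,0],"rot":[0,0,0],"hand":0},{"translation":[25,-28.8,0],"rot":[0,0,0],"hand":0},{"translation":[25,-28.8,0],"rot":[0,0,0],"hand":0},{"translation":[25,-28.8,0],"rot":[0,0,0],"hand":0},{"translation":[25,-28.8,0],"rot":[0,0,0],"hand":0},{"translation":[25,-28.8,0],"rot":[0,0,0],"hand":0},{"translation":[25,-28.8,0],"rot":[0,0,0],"hand":0},{"translation":[25,-28.8,0],"rot":[0,0,0],"hand":0},{"translation":[25,-28.8,0],"rot":[0,0,0],"hand":0},{"translation":[25,-28.8,0],"rot":[0,0,0],"hand":0}]' 30
python3 -m crank '[{"translation":[25,-28.8,0],"rot":[0,0,0],"hand":0},{"translation":[25,-28.8,0],"rot":[0,0,0],"hand":0},{"translation":[25,-28.8,0],"rot":[0,0,0],"hand":0},{"translation":[25,-28.8,0],"rot":[0,0,0],"hand":0},{"translation":[25,-28.8,0],"rot":[0,0,0],"hand":0},{"translation":[25,-28.8,0],"rot":[0,0,0],"hand":0},{"translation":[25,-28.8,0],"rot":[0,0,0],"hand":0},{"translation":[25,-28.8,0],"rot":[0,0,0],"hand":0},{"translation":[25,-28.8,0],"rot":[0,0,0],"hand":0},{"translation":[25,-28.8,0],"rot":[0,0,0],"hand":0},{"translation":[25,-28.8,0],"rot":[0,0,0],"hand":0},{"translation":[25,-28.8,0],"rot":[0,0,0],"hand":0}]'
python3 -m crank '[{"translation":[0,0,0],"rot":[0,0,-6.8],"hand":0},{"translation":[0,0,0],"rot":[0,0,-6.8],"hand":0},{"translation":[0,0,0],"rot":[0,0,-6.8],"hand":0},{"translation":[0,0,0],"rot":[0,0,-6.8],"hand":0},{"translation":[0,0,0],"rot":[0,0,-6.8],"hand":0},{"translation":[0,0,0],"rot":[0,0,-6.8],"hand":0},{"translation":[0,0,0],"rot":[0,0,-6.8],"hand":0},{"translation":[0,0,0],"rot":[0,0,-6.8],"hand":0},{"translation":[0,0,0],"rot":[0,0,-6.8],"hand":0},{"translation":[0,0,0],"rot":[0,0,-6.8],"hand":0},{"translation":[0,0,0],"rot":[0,0,-6],"hand":0},{"translation":[0,0,0],"rot":[0,0,0],"hand":0}]'
```

```text
time: 1.1
ee_pos: [0.3566, -0.1227, 0.2387]
tcp_rot: [3.141, -0.0, 0.316]
contact_force: [0.3, -0.9, -0.6]
width: 0.115
finger_force: 0.0
time: 2.1
ee_pos: [0.534, 0.2993, 0.2381]
tcp_rot: [3.142, 0.001, 0.317]
contact_force: [0.0, -0.6, 0.5]
width: 0.007
finger_force: 0.0
time: 3.1
ee_pos: [0.5336, 0.2972, 0.2382]
tcp_rot: [-3.141, 0.0, 1.612]
contact_force: [-0.3, -0.2, 0.4]
width: 0.007
finger_force: 0.0
```

```bash
cat >> h.py <<'E'
from scipy.spatial.transform import Rotation as Ro
def wrist():
    from rig import env,eyes
    st=env.state();s=eyes.snapshot("wrist")
    T=np.eye(4);T[:3,:3]=Ro.from_euler("xyz",st["tcp_rot"]).as_matrix();T[:3,3]=st["ee_pos"]
    return s,cloud(s,T@s["T_tool_cam"]),st
E
python3 - <<'E'
from h import *
s,P,st=wrist();cv2.imwrite("pics/w1.png",s["image"][:,:,::-1]);Z=P[...,2]
near=(abs(P[...,0]-.534)<.06)&(P[...,1]>.2)&(P[...,1]<.46)
print(st["ee_pos"])
rect(P,near&(P[...,1]>.34)&(Z>.066)&(Z<.08),"block")
rect(P,near&(P[...,1]<.34)&(Z>.068)&(Z<.08),"ridge")
rect(P,near&(Z>.057)&(Z<.066)&(P[...,1]<.34),"flat")
rect(P,near&(Z>.043)&(Z<.052)&(P[...,1]<.34),"body")
E
```

```text
[0.5336171  0.29722911 0.23815612]
block n 7380 c [532.2 388.6] size [109.7  67.7] ang 2.4 z med 71.6
ridge n 294 c [536.3 279. ] size [40.5  8.4] ang 2.2 z med 71.5
flat n 1295 c [535.7 301.6] size [41.8 38.7] ang 2.3 z med 61.9
body n 1978 c [536.3 286.7] size [ 50.1 107.6] ang 2.3 z med 47.6
```

View pics/w1.png

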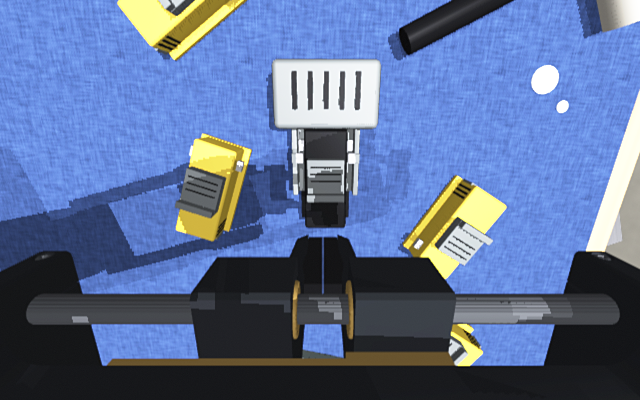

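The wrist view shows the button flat at (325,180) and the ridge below it. The yellow packs at (215,190) and (440,250) are clear of the exit path. I shift 2 mm sideways and descend to just above the flat.

```bash
python3 -m crank '[{"translation":[0,2.1,30],"rot":[0,0,0],"hand":0},{"translation":[0,0,35],"rot":[0,0,0],"hand":0},{"translation":[0,0,35],"rot":[0,0,0],"hand":0},{"translation":[0,0,35],"rot":[0,0,0],"hand":0},{"translation":[0,0,25],"rot":[0,0,0],"hand":0},{"translation":[0,0,10],"rot":[0,0,0],"hand":0},{"translation":[0,0,0],"rot":[0,0,0],"hand":0},{"translation":[0,0,0],"rot":[0,0,0],"hand":0}]'
python3 -m crank '[{"translation":[0,0,3],"rot":[0,0,0],"hand":0},{"translation":[0,0,3],"rot":[0,0,0],"hand":0},{"translation":[0,0,3],"rot":[0,0,0],"hand":0},{"translation":[0,0,3],"rot":[0,0,0],"hand":0},{"translation":[0,0,0],"rot":[0,0,0],"hand":0},{"translation":[0,0,0],"rot":[0,0,0],"hand":0}]'
```

```text
time: 3.82
ee_pos: [0.5364, 0.2975, 0.0692]
tcp_rot: [3.142, -0.0, 1.607]
contact_force: [0.5, 0.8, 0.5]
width: 0.006
finger_force: 0.0
time: 4.32
ee_pos: [0.5374, 0.2978, 0.0579]
tcp_rot: [3.139, -0.001, 1.608]
contact_force: [2.2, 1.6, 5.1]
width: 0.003
finger_force: 2.2
```

```bash
python3 -m crank '[{"translation":[0,0,2],"rot":[0,0,0],"hand":0},{"translation":[0,0,2],"rot":[0,0,0],"hand":0},{"translation":[0,0,1.5],"rot":[0,0,0],"hand":0},{"translation":[0,0,0],"rot":[0,0,0],"hand":0},{"translation":[0,0,0],"rot":[0,0,0],"hand":0}]'
```

```text
time: 4.73
ee_pos: [0.5374, 0.2979, 0.0534]
tcp_rot: [3.139, -0.001, 1.608]
contact_force: [-1.0, 0.1, 12.1]
width: 0.006
finger_force: 6.1
```

```bash
python3 -m crank '[{"translation":[-3,0,0],"rot":[0,0,0],"hand":0},{"translation":[-3,0,0],"rot":[0,0,0],"hand":0},{"translation":[-3,0,0],"rot":[0,0,0],"hand":0},{"translation":[-3,0,0],"rot":[0,0,0],"hand":0},{"translation":[-3,0,0],"rot":[0,0,0],"hand":0},{"translation":[-3,0,0],"rot":[0,0,0],"hand":0}]'
```

```text
time: 5.23
ee_pos: [0.5381, 0.2818, 0.0534]
tcp_rot: [3.138, -0.004, 1.608]
contact_force: [-0.7, 8.0, 10.1]
width: 0.006
finger_force: 6.6
```

```bash
python3 -m crank '[{"translation":[-4,0,0.1],"rot":[0,0,0],"hand":0},{"translation":[-4,0,0.1],"rot":[0,0,0],"hand":0},{"translation":[-4,0,0.1],"rot":[0,0,0],"hand":0},{"translation":[-4,0,0],"rot":[0,0,0],"hand":0},{"translation":[-4,0,0],"rot":[0,0,0],"hand":0},{"translation":[-4,0,0],"rot":[0,0,0],"hand":0},{"translation":[-4,0,0],"rot":[0,0,0],"hand":0},{"translation":[-4,0,0],"rot":[0,0,0],"hand":0}]'
```

```text
time: 5.9
ee_pos: [0.5396, 0.2499, 0.0534]
tcp_rot: [3.137, -0.004, 1.608]
contact_force: [0.6, 9.6, 10.9]
width: 0.004
finger_force: 7.4
```

```bash
python3 - <<'E'
from h import *
from rig import eyes
s=eyes.snapshot("scene");cv2.imwrite("pics/s2.png",cv2.resize(s["image"][90:220,300:440,::-1],None,fx=4,fy=4,interpolation=cv2.INTER_CUBIC))
E
```

```text
(no output)
```

View pics/s2.png

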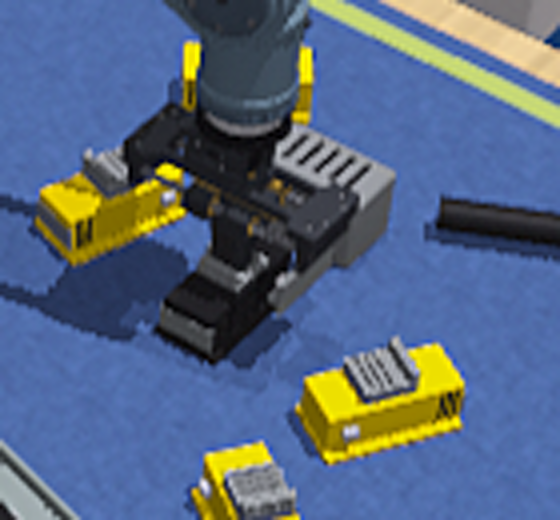

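The crop shows the pack sliding out straight, with the finger on the button against the ridge at (230,265). I carry on.

```bash
python3 -m crank '[{"translation":[-5,0,0],"rot":[0,0,0],"hand":0},{"translation":[-5,0,0],"rot":[0,0,0],"hand":0},{"translation":[-5,0,0],"rot":[0,0,0],"hand":0},{"translation":[-5,0,0],"rot":[0,0,0],"hand":0},{"translation":[-5,0,0],"rot":[0,0,0],"hand":0},{"translation":[-5,0,0],"rot":[0,0,0],"hand":0},{"translation":[-5,0,0],"rot":[0,0,0],"hand":0},{"translation":[-5,0,0],"rot":[0,0,0],"hand":0},{"translation":[-5,0,0],"rot":[0,0,0],"hand":0},{"translation":[-5,0,0],"rot":[0,0,0],"hand":0},{"translation":[-5,0,0],"rot":[0,0,0],"hand":0},{"translation":[-5,0,0],"rot":[0,0,0],"hand":0}]'
python3 -m crank '[{"translation":[1,0,0],"rot":[0,0,0],"hand":0},{"translation":[0,0,-10],"rot":[0,0,0],"hand":0},{"translation":[0,0,-30],"rot":[0,0,0],"hand":0},{"translation":[0,0,-40],"rot":[0,0,0],"hand":70},{"translation":[0,0,-40],"rot":[0,0,0],"hand":70},{"translation":[-30,0,-30],"rot":[0,0,0],"hand":70},{"translation":[-30,0,0],"rot":[0,0,0],"hand":70},{"translation":[0,0,0],"rot":[0,0,0],"hand":70},{"translation":[0,0,0],"rot":[0,0,0],"hand":70}]'
python3 - <<'E'
from h import *
s,P,st=wrist();cv2.imwrite("pics/w2.png",s["image"][:,:,::-1]);Z=P[...,2]
print(st)
near=(abs(P[...,0]-.538)<.05)&(P[...,1]>.1)&(P[...,1]<.275)
rect(P,near&(Z>.068)&(Z<.08),"ridge")
rect(P,near&(Z>.057)&(Z<.066),"flat")
rect(P,near&(Z>.043)&(Z<.052),"body")
E
```

```text
time: 6.95
ee_pos: [0.542, 0.1898, 0.0534]
tcp_rot: [3.137, -0.004, 1.608]
contact_force: [-0.7, 10.3, 12.5]
width: 0.005
finger_force: 8.2
time: 7.7
ee_pos: [0.5419, 0.1279, 0.2004]
tcp_rot: [-3.141, -0.0, 1.606]
contact_force: [0.1, 0.9, -0.2]
width: 0.436
finger_force: 0.0
{'time': 7.7, 'qpos': array([ 1.86475147e-02,  1.78392305e-01,  1.69042509e+00,  4.64730346e-05,
        1.27361708e+00, -1.63403292e-02]), 'joint_vel': array([ 0.03195224,  0.02563739,  0.01069595,  0.00931942, -0.00352901,
        0.01165542]), 'joint_torque': array([-1.02571797e+00, -4.33624041e+01, -3.40278375e+01, -1.11232591e-01,
       -2.23962864e-02, -1.56030077e-01]), 'ee_pos': array([0.54191918, 0.12794094, 0.20036871]), 'tcp_rot': array([-3.14075167e+00, -5.81735570e-05,  1.60577052e+00]), 'contact_force': array([ 0.08817262,  0.88978486, -0.23718468]), 'torque': array([-0.06247154, -0.10033707,  0.0496449 ]), 'finger_force': 0.0, 'width': 0.43613606065122035}
ridge n 398 c [539.8 175. ] size [41.2  7.4] ang 1.9 z med 71.6
flat n 1862 c [539.4 197.3] size [42.  37.3] ang 2.0 z med 61.8
body n 3846 c [539.7 188.8] size [ 50.  118.5] ang 2.2 z med 47.6
```

View pics/w2.png

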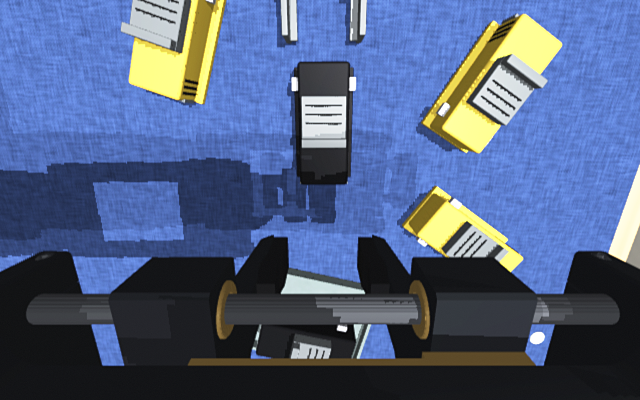

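The pack at (325,125) is clear of the charger walls, about 104 mm out and square to them. The yellow packs are clear of where the fingers will go. I grip it at mid-length.

```bash
python3 -m crank '[{"translation":[30,0,0],"rot":[0,0,0],"hand":72},{"translation":[31,0,20],"rot":[0,0,0],"hand":72},{"translation":[0,0,30],"rot":[0,0,0],"hand":72},{"translation":[0,0,30],"rot":[0,0,0],"hand":72},{"translation":[0,0,25],"rot":[0,0,0],"hand":72},{"translation":[0,0,0],"rot":[0,0,0],"hand":72},{"translation":[0,0,0],"rot":[0,0,0],"hand":72}]'
```

```text
time: 8.33
ee_pos: [0.5378, 0.1906, 0.0932]
tcp_rot: [-3.136, 0.0, 1.609]
contact_force: [-0.8, 0.0, 1.0]
width: 0.814
finger_force: 0.0
```

```bash
python3 -m crank '[{"translation":[-1,1.5,10],"rot":[0,0,0],"hand":72},{"translation":[0,0,20],"rot":[0,0,0],"hand":72},{"translation":[0,0,20],"rot":[0,0,0],"hand":72},{"translation":[0,0,16],"rot":[0,0,0],"hand":72},{"translation":[0,0,10],"rot":[0,0,0],"hand":72},{"translation":[0,0,0],"rot":[0,0,0],"hand":72},{"translation":[0,0,0],"rot":[0,0,0],"hand":72}]'
python3 -m crank '[{"translation":[0,0,0],"rot":[0,0,0],"hand":40},{"translation":[0,0,0],"rot":[0,0,0],"hand":40},{"translation":[0,0,0],"rot":[0,0,0],"hand":40},{"translation":[0,0,0],"rot":[0,0,0],"hand":40},{"translation":[0,0,0],"rot":[0,0,0],"hand":40},{"translation":[0,0,0],"rot":[0,0,0],"hand":40},{"translation":[0,0,0],"rot":[0,0,0],"hand":40},{"translation":[0,0,0],"rot":[0,0,0],"hand":40}]' 35
```

```text
time: 8.92
ee_pos: [0.5422, 0.1891, 0.02]
tcp_rot: [3.141, -0.0, 1.608]
contact_force: [0.1, 0.4, 0.6]
width: 0.816
finger_force: 0.0
time: 9.58
ee_pos: [0.5417, 0.1892, 0.0203]
tcp_rot: [3.141, -0.0, 1.608]
contact_force: [-3.1, -1.0, 6.4]
width: 0.564
finger_force: 35.0
```

```bash
python3 -m crank '[{"translation":[0,0,-5],"rot":[0,0,0],"hand":40},{"translation":[0,0,-15],"rot":[0,0,0],"hand":40},{"translation":[0,0,-25],"rot":[0,0,0],"hand":40},{"translation":[0,0,-30],"rot":[0,0,0],"hand":40},{"translation":[0,0,-30],"rot":[0,0,0],"hand":40},{"translation":[0,0,-20],"rot":[0,0,0],"hand":40},{"translation":[0,0,-10],"rot":[0,0,0],"hand":40},{"translation":[0,0,0],"rot":[0,0,0],"hand":40}]'
python3 -m crank '[{"translation":[-20,-4,0],"rot":[0,0,0],"hand":40},{"translation":[-38,-7,0],"rot":[0,0,0],"hand":40},{"translation":[-38,-7,0],"rot":[0,0,0],"hand":40},{"translation":[-38,-7,0],"rot":[0,0,0],"hand":40},{"translation":[-38,-7,0],"rot":[0,0,0],"hand":40},{"translation":[-38,-7,0],"rot":[0,0,0],"hand":40},{"translation":[-38,-7,0],"rot":[0,0,0],"hand":40},{"translation":[-38,-7,0],"rot":[0,0,0],"hand":40},{"translation":[-38,-7,0],"rot":[0,0,0],"hand":40},{"translation":[-38,-7,0],"rot":[0,0,0],"hand":40},{"translation":[-38,-7,0],"rot":[0,0,0],"hand":40},{"translation":[-38,-7,0],"rot":[0,0,0],"hand":40}]'
python3 -m crank '[{"translation":[-15,-3,0],"rot":[0,0,0],"hand":40},{"translation":[-9,-1,0],"rot":[0,0,0],"hand":40},{"translation":[0,0,0],"rot":[0,0,3],"hand":40},{"translation":[0,0,0],"rot":[0,0,6],"hand":40},{"translation":[0,0,0],"rot":[0,0,7],"hand":40},{"translation":[0,0,0],"rot":[0,0,7],"hand":40},{"translation":[0,0,0],"rot":[0,0,7],"hand":40},{"translation":[0,0,0],"rot":[0,0,7],"hand":40},{"translation":[0,0,0],"rot":[0,0,7],"hand":40},{"translation":[0,0,0],"rot":[0,0,7],"hand":40},{"translation":[0,0,0],"rot":[0,0,7],"hand":40}]'
python3 -m crank '[{"translation":[0,0,0],"rot":[0,0,7],"hand":40},{"translation":[0,0,0],"rot":[0,0,7],"hand":40},{"translation":[0,0,0],"rot":[0,0,6],"hand":40},{"translation":[0,0,0],"rot":[0,0,4],"hand":40},{"translation":[0,0,0],"rot":[0,0,0],"hand":40},{"translation":[0,0,0],"rot":[0,0,0],"hand":40}]'
python3 - <<'E'
from h import *
from rig import eyes
s,P,st=wrist();cv2.imwrite("pics/w3.png",s["image"][:,:,::-1]);print(st["ee_pos"],st["tcp_rot"])
s=eyes.snapshot("scene");cv2.imwrite("pics/s3.png",cv2.resize(s["image"][120:340,100:360,::-1],None,fx=2.6,fy=2.6,interpolation=cv2.INTER_CUBIC))
E
```

```text
time: 10.25
ee_pos: [0.5429, 0.1893, 0.1567]
tcp_rot: [3.137, -0.0, 1.608]
contact_force: [0.9, 0.6, -4.7]
width: 0.565
finger_force: 35.0
time: 11.25
ee_pos: [0.4753, -0.2525, 0.152]
tcp_rot: [-3.139, -0.003, 1.608]
contact_force: [0.7, 0.7, -4.8]
width: 0.57
finger_force: 35.0
time: 12.17
ee_pos: [0.4736, -0.2736, 0.1527]
tcp_rot: [-3.138, 0.0, 0.591]
contact_force: [0.1, -0.3, -5.0]
width: 0.567
finger_force: 35.0
time: 12.67
ee_pos: [0.4737, -0.2742, 0.1532]
tcp_rot: [-3.139, 0.001, 0.181]
contact_force: [1.4, -0.3, -5.5]
width: 0.562
finger_force: 35.0
[ 0.47374157 -0.2742439   0.15316511] [-3.13945865e+00  1.20390280e-03  1.80501772e-01]
```

View pics/s3.png

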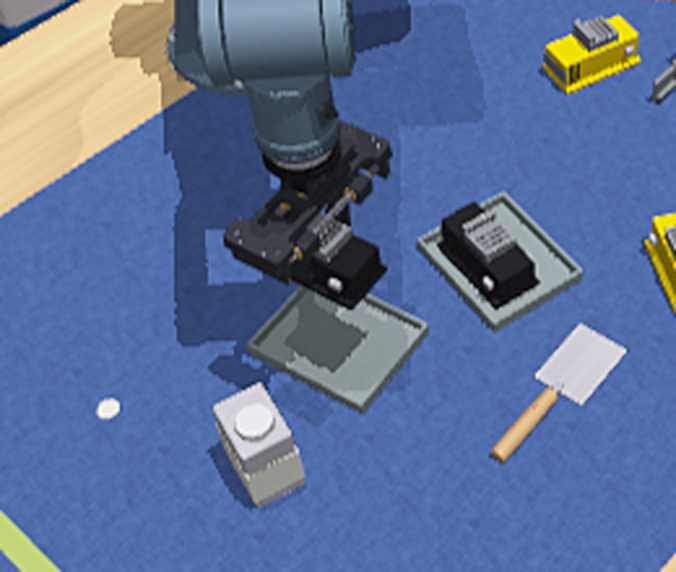

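The pack hangs over the empty tray, level and aligned. The gripper's body will come down near the tin, so I check that gap first.

```bash
python3 - <<'E'
from h import *
for n in ["top","scene"]:
    P=cloud(np.load(n+"0.npz"));Z=P[...,2]
    m=(P[...,0]>.38)&(P[...,0]<.7)&(P[...,1]<-.33)&(P[...,1]>-.6)&(Z>.085)&(Z<.12)
    print(cv2.boxPoints(rect(P,m,"tin")).round())
E
```

```text
tin n 604 c [ 537.1 -435.8] size [56.4 74.6] ang 73.2 z med 99.7
[[ 493. -452.]
 [ 565. -474.]
 [ 581. -420.]
 [ 509. -398.]]
tin n 594 c [ 539.9 -437.6] size [55.3 78.9] ang 74.1 z med 101.0
[[ 494. -453.]
 [ 570. -475.]
 [ 585. -422.]
 [ 510. -400.]]
```

The gap from the body to the tin is about 39 mm, so I lower.

```bash
python3 -m crank '[{"translation":[0,1,15],"rot":[0,0,0],"hand":40},{"translation":[0,0,25],"rot":[0,0,0],"hand":40},{"translation":[0,0,25],"rot":[0,0,0],"hand":40},{"translation":[0,0,25],"rot":[0,0,0],"hand":40},{"translation":[0,0,20],"rot":[0,0,0],"hand":40},{"translation":[0,0,10],"rot":[0,0,0],"hand":40},{"translation":[0,0,0],"rot":[0,0,0],"hand":40},{"translation":[0,0,0],"rot":[0,0,0],"hand":40}]'
python3 -m crank '[{"translation":[0,0,2],"rot":[0,0,0],"hand":40},{"translation":[0,0,2],"rot":[0,0,0],"hand":40},{"translation":[0,0,1],"rot":[0,0,0],"hand":40},{"translation":[0,0,1],"rot":[0,0,0],"hand":40},{"translation":[0,0,0],"rot":[0,0,0],"hand":40},{"translation":[0,0,0],"rot":[0,0,0],"hand":40}]'
```

```text
time: 13.43
ee_pos: [0.4743, -0.2767, 0.0344]
tcp_rot: [-3.141, 0.0, 0.178]
contact_force: [0.3, 0.6, -6.2]
width: 0.562
finger_force: 35.0
time: 13.93
ee_pos: [0.4743, -0.2768, 0.0286]
tcp_rot: [3.141, -0.0, 0.177]
contact_force: [0.4, 0.6, -5.6]
width: 0.566
finger_force: 35.0
```

```bash
python3 -m crank '[{"translation":[0,0,1],"rot":[0,0,0],"hand":40},{"translation":[0,0,1],"rot":[0,0,0],"hand":40},{"translation":[0,0,1],"rot":[0,0,0],"hand":40},{"translation":[0,0,0.7],"rot":[0,0,0],"hand":40},{"translation":[0,0,0],"rot":[0,0,0],"hand":40},{"translation":[0,0,0],"rot":[0,0,0],"hand":40}]'
```

```text
time: 14.43
ee_pos: [0.4741, -0.2767, 0.0245]
tcp_rot: [-3.141, 0.0, 0.177]
contact_force: [-0.0, 0.4, -4.2]
width: 0.566
finger_force: 35.0
```

```bash
python3 -m crank '[{"translation":[0,0,0.5],"rot":[0,0,0],"hand":40},{"translation":[0,0,0.5],"rot":[0,0,0],"hand":40},{"translation":[0,0,0],"rot":[0,0,0],"hand":40},{"translation":[0,0,0],"rot":[0,0,0],"hand":40}]'
```

```text
time: 14.77
ee_pos: [0.4743, -0.2769, 0.0243]
tcp_rot: [3.141, -0.0, 0.177]
contact_force: [-2.7, 2.1, 5.2]
width: 0.559
finger_force: 35.0
```

The pack is on the tray floor. I release it, rise and back off.

```bash
python3 -m crank '[{"translation":[0,0,0],"rot":[0,0,0],"hand":54},{"translation":[0,0,0],"rot":[0,0,0],"hand":60},{"translation":[0,0,0],"rot":[0,0,0],"hand":72},{"translation":[0,0,0],"rot":[0,0,0],"hand":72},{"translation":[0,0,0],"rot":[0,0,0],"hand":72},{"translation":[0,0,-10],"rot":[0,0,0],"hand":72},{"translation":[0,0,-25],"rot":[0,0,0],"hand":72},{"translation":[0,0,-35],"rot":[0,0,0],"hand":72},{"translation":[0,0,-35],"rot":[0,0,0],"hand":72},{"translation":[0,0,-35],"rot":[0,0,0],"hand":72},{"translation":[-35,0,-30],"rot":[0,0,0],"hand":72},{"translation":[-30,0,0],"rot":[0,0,0],"hand":72}]'
python3 -m crank '[{"translation":[0,0,0],"rot":[0,0,0],"hand":72},{"translation":[0,0,0],"rot":[0,0,0],"hand":72},{"translation":[0,0,0],"rot":[0,0,0],"hand":72}]'
python3 - <<'E'
from h import *
from rig import eyes
s,P,st=wrist();Z=P[...,2]
near=(abs(P[...,0]-.474)<.09)&(abs(P[...,1]+.276)<.06)
rect(P,near&(Z>.046)&(Z<.057),"body"); rect(P,near&(Z>.06)&(Z<.071),"flat"); rect(P,near&(Z>.072)&(Z<.085),"ridge")
s=eyes.snapshot("scene");cv2.imwrite("pics/s4.png",s["image"][:,:,::-1])
E
```

```text
time: 15.77
ee_pos: [0.4161, -0.2902, 0.198]
tcp_rot: [3.131, -0.006, 0.18]
contact_force: [0.4, -0.3, 0.6]
width: 0.82
finger_force: 0.0
time: 16.02
ee_pos: [0.4138, -0.2877, 0.1912]
tcp_rot: [3.141, -0.001, 0.176]
contact_force: [0.8, 0.7, -0.2]
width: 0.817
finger_force: 0.0
body n 4182 c [ 473.2 -276.9] size [119.1  50. ] ang 10.2 z med 51.5
flat n 2050 c [ 481.4 -275.4] size [37.8 42. ] ang 10.1 z med 65.7
ridge n 441 c [ 459.2 -279. ] size [ 7.8 41.1] ang 10.1 z med 75.6
```

View pics/s4.png

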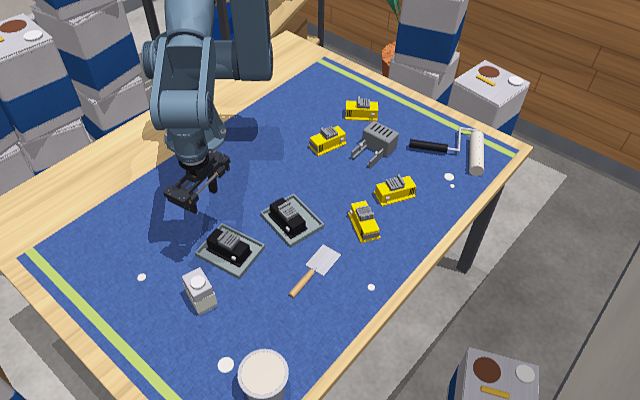

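The pack sits flat and upright, centred in the empty tray at (228,245), with its body top at 51.5 mm. The spare, tin, scraper and yellow packs have not moved, and the robot is clear.

```bash
python3 -c "
from rig import env
print(env.sign_off())"
```

```text
the job is handed in; nothing more can be done
None
```

The pack was drawn out of the charger with its button held down and now sits upright and flat in the empty tray; I handed the job in at about 16 s of the 56 s limit, and the sign-off returned no verdict.

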